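# Find the hidden battery catch of the glaze scale

### The arm

A 6-joint arm with a two-finger parallel gripper is mounted at the origin on the work surface. World frame = base frame: x ahead of the robot, y to its left, z up, the work surface at z = 0. Lengths are in mm, angles in rad, forces in N, time in s.
With the tool pointing down it reaches from about 400 to 925 mm from the base axis. Payload 12.5 kg.
Tool frame: the origin (TCP) lies on the centre line of the jaws, within the pads' length; the fingertips stand 19 mm ahead of it and the grasp point (between the pads) is the TCP; y points along the fingers, x is the direction in which the jaws open and shut, and the axes are right-handed (so a half turn about y gives the same grasp; the last joint's range is limited). The gripper opens to 95 mm and grips with 3 to 60 N. Pads are 20 mm wide; open, the fingers measure 119 mm over their backs; the gripper's body (75 mm by 180 mm) begins 59 mm behind the grasp point.
Start: joints at [-1.401, 0.491, 1.559, -0, 1.092, -0.106], TCP at [170.22, -601.39, 233.661] pointing down, gripper open.
Joint ranges: [-3.1, 3.1], [-0.84, 2.19], [0.05, 2.79], [-1.13, 4.28], [0.06, 2.93], [-2.69, 2.69]. Speed limits (rad/s): [2.22, 2.22, 2.79, 3.14, 3.14, 3.14].

### API

Orientations are given as [roll, pitch, yaw] about the fixed x, y, z axes, in that order (R = Rz(yaw) Ry(pitch) Rx(roll)).
In Python, from cell import env gives the robot as it stands. The module is installed in compiled form; this text tells all that it offers.
- The arm moves only by the tool move_arm, never from a script. Its argument "rows" is a list of rows, each an object of numbers: "tx", "ty", "tz": the shift along the tool's x, y, z in cm; "rx", "ry", "rz": the turn, a rotation vector about the tool's x, y, z in rad; "grip": the opening in per cent of the stroke, from 0 (shut) to 100 (fully open). In form: [{"tx": .., "ty": .., "tz": .., "rx": .., "ry": .., "rz": .., "grip": ..}, ...]. A call has 1 to 10 rows; each row shifts and turns the commanded pose from where the row before left it, along the tool's axes as they then stand; what a row does not reach is not made up. A row lasts 1/12 s, in which the tool goes at most 41.7 mm and 7.16 degrees, less where a joint would pass 70% of its speed; a pose out of reach is approached as far as the arm can. A call is refused whole if a number of a shift passes 4.17 or a number of a turn 0.125, either way. A call with a gripper value outside its range is refused whole. The fingers move at their own pace and stop on an object; the grip force is fixed at half the most. Time passes only in rows, so rows that do not move let the fingers close. It gives the time, the measured TCP pose, the force and the opening at its end, in the units of the state.
- env.state(): the state, without advancing time (a new reading comes with each control period).
- env.read_camera(name): name is "scene" or "top" or "wrist"; returns (picture, depth): 400x640x3 uint8, blue, green, red; 400x640 float32, mm along the optical axis (not along the pixel's ray), 0 where there is no reading.
- env.calibration(name): a dict with "vertical_fov" (degrees; the focal length in pixels is half the picture's height over the tangent of half this angle, whatever the lens; pixels are square), "cx", "cy" (the principal point, pixels), "eye" and "rotation" of the camera in the world. Camera axes: x right, y up, looking along -z (the intrinsics and any distortion apply to the point x, -y, -z); pixel columns grow to the right and rows downward; lengths in mm; the calibration is good to about 2 mm. A picture is of the moment at which its call begins: read the wrist's pose just before it. calibration takes no time and is no camera call; for the wrist camera it gives the pose at the moment of the call.
- env.job_done(): hands the job in, once; it reports no verdict.
The state is a dict: "t": time; "joints": joint angles; "qvel": joint speeds; "tau": joint torques, N m; "eef_pos": TCP position; "tcp_rot": TCP orientation; "ft_force": force on the tool from outside, world axes, zero at the start; "moment": the same for the moment, N m; "opening": opening from 0.0 (shut) to 1.0 (fully open).
Only numpy, scipy, OpenCV 4.12 (cv2) and the standard library are available. Lean on these libraries where they do the work, as an engineer would, in place of code of your own. Each camera call takes 0.05 s, during which the arm holds its last target.

### The job

The glaze scale lies on its face because its batteries are flat. One of the four round rubber caps set into its flat underside is the release button of the battery cover, the other three only cover screws and hardly yield: feel gently from cap to cap with the fingertips for the one that gives, and press it home so that the cover springs up. Leave the cover standing open, draw clear, and leave everything else on the bench where it stands.

Things in the scene. Friction and masses are not known exactly. Their poses are not given: they have to be found in the camera images.
- scale: light grey bench scale lying upside down, fixed, 240 (x) by 320 (y) mm. Origin: centre of its footprint on the table, z up, x from the display hood (50 mm projection on the -x side) past the row of caps (x = -65 mm) to the battery cover. Its flat underside, now on top, is 76 mm above the table; a rubber foot 32 mm across stands 15 mm above it at each corner (x +-101, y +-141 mm)
- cap1 (a point): centre of the top face of the first (scale y = -87 mm) round dark grey rubber cap in the row (39 mm across, in a well of 42 mm, its top face 2 mm below the flat underside panel). Axes as the scale's. The point is fixed in the scale and does not follow a pressed cap
- cap2 (a point): centre of the top face of the second (scale y = -29 mm) round dark grey rubber cap in the row (39 mm across, in a well of 42 mm, its top face 2 mm below the flat underside panel). Axes as the scale's. The point is fixed in the scale and does not follow a pressed cap
- cap3 (a point): centre of the top face of the third (scale y = +29 mm) round dark grey rubber cap in the row (39 mm across, in a well of 42 mm, its top face 2 mm below the flat underside panel). Axes as the scale's. The point is fixed in the scale and does not follow a pressed cap
- cap4 (a point): centre of the top face of the fourth (scale y = +87 mm) round dark grey rubber cap in the row (39 mm across, in a well of 42 mm, its top face 2 mm below the flat underside panel). Axes as the scale's. The point is fixed in the scale and does not follow a pressed cap
- catch (a joint): travel in m of the one cap that is the release button, 0 at rest, 0.005 pressed home. It looks just like the others and may be any of the four. It starts to give at 1.5 N, needs about 4.5 N to be home, frees the cover at 3 to 4 mm and springs back when let go. The other three caps are firm rubber that yields less than 1 mm under 6 N
- cover (a joint): angle in rad of the battery cover, a darker grey plate 94 by 148 mm flush with the underside: 0 shut, 1.45 open (its stop). Hinge along y at scale x = 97 mm; its free edge, x = 3 mm, faces the caps, 68 mm from their centres. A latch holds it shut; once freed, a spring swings it up and away from the caps within about a second and holds it open
- screwdriver: screwdriver lying beside the scale on its +y side, bystander; origin under its middle
- battery_pack: fresh blue battery pack, 62 by 34 by 30 mm, beside the scale on its -y side, bystander, for later; origin at the centre of its underside
- rib: wooden throwing rib, 105 by 50 by 6 mm, lying beside the scale on its -y side, bystander; origin at the centre of its underside
- trimmer: loop trimming tool with wooden handle, 175 mm long, 14 mm thick, lying to the robot's left, bystander; origin under the middle of its handle
- bottle: clear water bottle, 64 mm across, 200 mm high, to the robot's left, bystander; origin at the centre of its underside
- cup1: unfired red-brown clay cup, 92 mm across, 92 mm high, standing on a ware board to the robot's right, bystander; origin at the centre of its underside
- cup2: unfired red-brown clay cup, 92 mm across, 92 mm high, standing on a ware board to the robot's right, bystander; origin at the centre of its underside

How it is judged:
By the outcome, as a careful person would: the job done as asked, in the order asked, and still so for the second after the job is handed in, with the robot touching nothing.
It also fails if it takes over 48 s, if anything falls off the work surface, if the arm or the gripper's body presses on something with over 40 N, if the wrist force passes 120 N, or if a joint passes its speed limit or range.

## Working session

There is one attempt and no reset: what is moved stays moved. The work goes in short steps, Python scripts to look and compute and a tool call to move; the robot and the scene stay as the last step left them, time stands still between calls to the robot, and variables do not carry over. Pictures are saved under pics/ and viewed, and the job is handed in when it is done.

Besides the shell and the picture viewer there is one more tool, called after "Emit:" as name(argument=value, ...), one argument or row to a line, values as JSON. move_arm: Moves the arm, as the interface text tells. Its arguments: {"type":"object","properties":{"rows":{"type":"array"}},"required":["rows"]}

```bash
mkdir -p pics
python3 - <<'E'
from cell import env
import cv2,numpy as np
print(env.state())
for n in("top","scene"):
    p,d=env.read_camera(n);cv2.imwrite(f"pics/{n}0.png",p);np.save(f"{n}0.npy",d);print(n,env.calibration(n))
E
```

```text
{'t': 0.0, 'joints': array([-1.40060950e+00,  4.91558059e-01,  1.55945612e+00,  8.86112786e-06,
        1.09164735e+00, -1.05594727e-01]), 'qvel': array([ 0.00055041,  0.00017041, -0.00178256,  0.00200712, -0.00105765,
        0.0004315 ]), 'tau': array([ 1.79978735e-03, -6.12642860e+01, -2.58186615e+01,  6.93111517e-02,
        4.81942354e-02, -1.00521427e-04]), 'eef_pos': array([ 170.17762894, -601.16444508,  233.06036013]), 'tcp_rot': array([-1.57067585e+00,  1.06208487e-03, -1.29501879e+00]), 'ft_force': array([ 0.99875157,  0.46879682, -0.24581798]), 'moment': array([0.00777714, 0.05215918, 0.02806767]), 'opening': 1.0002351314183013}
top {'vertical_fov': 56.70030559473854, 'cx': 315.27339753329164, 'cy': 199.01184645706365, 'eye': array([ 465.21369452,   20.8726093 , 1143.29000978]), 'rotation': array([ 0.10266035,  0.00244119, -1.55685316])}
scene {'vertical_fov': 46.56280562831504, 'cx': 322.0103855790656, 'cy': 203.4295514804584, 'eye': array([1132.66279805, -676.88717225, 1489.64832333]), 'rotation': array([ 0.55848109, -0.01176187,  0.68547544])}
```

View pics/top0.png

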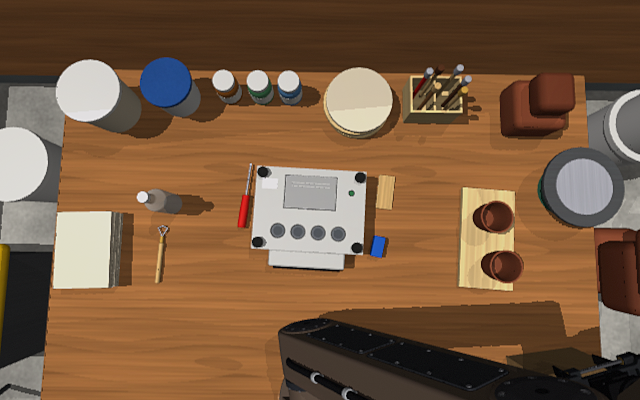

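View pics/scene0.png

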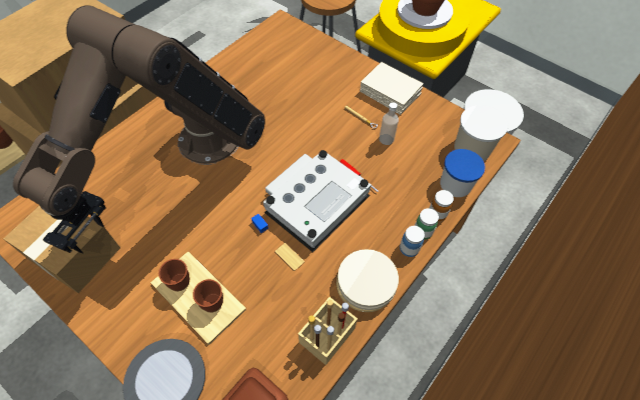

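The top view shows the scale's caps near pixels (278,230), (298,232), (318,233) and (338,234), with cap4 at the left and cap1 at the right. The hood is toward the robot and the cover is on the far side. Next I'll measure them.

```bash
cat > h.py <<'E'
import numpy as np
from scipy.spatial.transform import Rotation as R
def ray(c,u,v):
    f=200/np.tan(np.radians(c['vertical_fov']/2))
    d=np.array([(u-c['cx'])/f,-(v-c['cy'])/f,-1.0])
    return np.array(c['eye']),R.from_euler('xyz',c['rotation']).as_matrix()@d
def plane(c,u,v,z):
    e,d=ray(c,u,v);return e+d*(z-e[2])/d[2]
E
python3 - <<'E'
from cell import env
import cv2,numpy as np
from h import *
c=env.calibration("top")
p=cv2.imread("pics/top0.png");d=np.load("top0.npy")
big=cv2.resize(p[150:280,225:400],None,fx=4.5,fy=4.5,interpolation=cv2.INTER_CUBIC);cv2.imwrite("pics/topz.png",big)
hsv=cv2.cvtColor(p,cv2.COLOR_BGR2HSV);m=((hsv[...,2]<115)&(hsv[...,1]<70)).astype(np.uint8)
m[:160]=0;m[250:]=0;m[:,:252]=0;m[:,368:]=0
n,l,s,ce=cv2.connectedComponentsWithStats(m)
for i in range(1,n):
    if s[i,4]>30:
        u,v=ce[i];z=74 if s[i,4]>120 else 91
        e,r=ray(c,u,v);pd=e+r*d[int(v),int(u)]
        print(ce[i].round(1),s[i],plane(c,u,v,z).round(1),pd.round(1))
E
```

```text
[263.3 171.8] [257 167  14  11 104] [650.2 175.5  91. ] [650.6 175.9  88.5]
[360.3 177.3] [355 172  12  11  98] [ 638.  -103.4   91. ] [ 638.6 -103.7   87.8]
[277.4 230.1] [270 223  15  15 153] [484.  132.7  74. ] [484.  132.5  75.9]
[297.6 231.3] [291 224  14  15 155] [481.3  74.5  74. ] [481.3  74.5  73.6]
[317.7 232.4] [311 226  14  14 156] [479.1  16.7  74. ] [479.1  16.7  75.2]
[337.9 233.6] [331 227  15  14 163] [476.4 -41.4  74. ] [476.4 -41.5  71.7]
[257.9 241.8] [252 237  14  11 105] [450.  185.1  91. ] [450.  185.   91.3]
[356.8 246.4] [351 243  12   7  71] [441.2 -93.9  91. ] [441.1 -94.1  89.6]
```

View pics/topz.png

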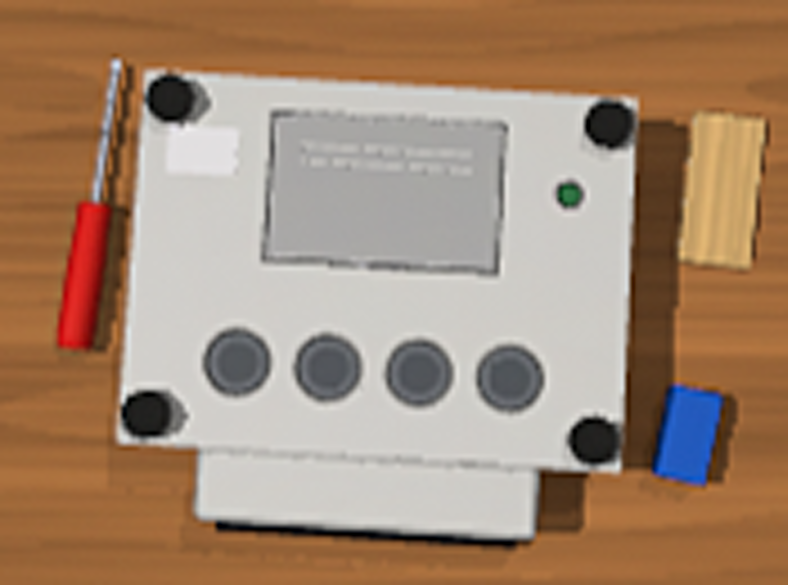

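Emit:
move_arm(
  rows=[
    {"ry":0.107,"grip":0},
    {"ry":0.107,"grip":0},
    {"ry":0.105,"grip":0},
    {"tx":-1.5,"tz":0.75,"grip":0},
    {"tx":-3,"tz":1.5,"grip":0},
    {"tx":-3,"tz":1.5,"grip":0},
    {"tx":-3,"tz":1.5,"grip":0},
    {"tx":-3,"tz":1.5,"grip":0},
    {"tx":-3,"tz":1.5,"grip":0},
    {"tx":-3,"tz":1.5,"grip":0},
  ],
)

```text
validation failed for argument at $.ro...
```

Emit:
move_arm(
  rows=[
    {"tx":-3,"tz":1.5,"grip":0},
    {"tx":-3,"tz":1.5,"grip":0},
    {"tx":-3,"tz":1.5,"grip":0},
    {"tx":-3,"tz":1.5,"grip":0},
    {"tx":-3,"tz":1.5,"grip":0},
    {"tx":-3,"tz":1.5,"grip":0},
    {"tx":-3,"tz":1.5,"grip":0},
    {"tx":-3,"tz":1.5,"grip":0},
    {"tx":-1.5,"tz":0.75,"grip":0},
    {"grip":0},
  ],
)

```text
validation failed for argument at $.ro...
```

Run:
```python
from cell import env
import cv2,numpy as np
from h import *
s=env.state();print({k:s[k] for k in('t','joints','eef_pos','tcp_rot','ft_force','opening')})
c=env.calibration("wrist");print(c)
p,d=env.read_camera("wrist");cv2.imwrite("pics/w1.png",p);np.save("w1.npy",d)
p,d=env.read_camera("scene");cv2.imwrite("pics/s1.png",p)
```

```text
{'t': 0.1, 'joints': array([-1.40061414e+00,  4.91496043e-01,  1.55940784e+00, -1.44815492e-05,
        1.09167713e+00, -1.05611754e-01]), 'eef_pos': array([ 170.17195007, -601.17935979,  233.11552486]), 'tcp_rot': array([-1.57070491e+00,  9.84204549e-04, -1.29499566e+00]), 'ft_force': array([-0.1992864 ,  0.51515592,  0.10593679]), 'opening': 1.0037686585234824}
{'vertical_fov': 67.57614322900235, 'cx': 313.79108024606614, 'cy': 198.30965827844625, 'eye': array([ 248.63148183, -579.48267031,  383.12874749]), 'rotation': array([-0.2968841 ,  0.00193402, -1.29462264])}
```

Emit:
move_arm(
  rows=[
    {"tx":0.0,"ty":0.0,"tz":0.0,"rx":0.0,"ry":0.107,"rz":0.0,"grip":0.0},
    {"tx":0.0,"ty":0.0,"tz":0.0,"rx":0.0,"ry":0.107,"rz":0.0,"grip":0.0},
    {"tx":0.0,"ty":0.0,"tz":0.0,"rx":0.0,"ry":0.105,"rz":0.0,"grip":0.0},
  ],
)

```text
t: 0.45
eef_pos: [170.2, -601.3, 233.5]
tcp_rot: [-1.571, 0.0, -1.619]
ft_force: [-0.1, -0.2, 0.8]
opening: 0.846
```

Emit:
move_arm(
  rows=[
    {"tx":-1.5,"ty":0.0,"tz":0.75,"rx":0.0,"ry":0.0,"rz":0.0,"grip":0.0},
    {"tx":-3.0,"ty":0.0,"tz":1.5,"rx":0.0,"ry":0.0,"rz":0.0,"grip":0.0},
    {"tx":-3.0,"ty":0.0,"tz":1.5,"rx":0.0,"ry":0.0,"rz":0.0,"grip":0.0},
    {"tx":-3.0,"ty":0.0,"tz":1.5,"rx":0.0,"ry":0.0,"rz":0.0,"grip":0.0},
    {"tx":-3.0,"ty":0.0,"tz":1.5,"rx":0.0,"ry":0.0,"rz":0.0,"grip":0.0},
    {"tx":-3.0,"ty":0.0,"tz":1.5,"rx":0.0,"ry":0.0,"rz":0.0,"grip":0.0},
    {"tx":-3.0,"ty":0.0,"tz":1.5,"rx":0.0,"ry":0.0,"rz":0.0,"grip":0.0},
    {"tx":-3.0,"ty":0.0,"tz":1.5,"rx":0.0,"ry":0.0,"rz":0.0,"grip":0.0},
    {"tx":-3.0,"ty":0.0,"tz":1.5,"rx":0.0,"ry":0.0,"rz":0.0,"grip":0.0},
    {"tx":-3.0,"ty":0.0,"tz":1.5,"rx":0.0,"ry":0.0,"rz":0.0,"grip":0.0},
  ],
)

```text
t: 1.28
eef_pos: [325.3, -321.3, 233.7]
tcp_rot: [-1.571, -0.0, -1.614]
ft_force: [1.3, -0.3, 0.4]
opening: 0.143
```

Emit:
move_arm(
  rows=[
    {"tx":-3.0,"ty":0.0,"tz":1.5,"rx":0.0,"ry":0.0,"rz":0.0,"grip":0.0},
    {"tx":-3.0,"ty":0.0,"tz":1.5,"rx":0.0,"ry":0.0,"rz":0.0,"grip":0.0},
    {"tx":-3.0,"ty":0.0,"tz":1.5,"rx":0.0,"ry":0.0,"rz":0.0,"grip":0.0},
    {"tx":-3.0,"ty":0.0,"tz":1.5,"rx":0.0,"ry":0.0,"rz":0.0,"grip":0.0},
    {"tx":-3.0,"ty":0.0,"tz":1.5,"rx":0.0,"ry":0.0,"rz":0.0,"grip":0.0},
    {"tx":-3.0,"ty":0.0,"tz":1.5,"rx":0.0,"ry":0.0,"rz":0.0,"grip":0.0},
    {"tx":-3.0,"ty":0.0,"tz":1.5,"rx":0.0,"ry":0.0,"rz":0.0,"grip":0.0},
    {"tx":-3.0,"ty":0.0,"tz":1.5,"rx":0.0,"ry":0.0,"rz":0.0,"grip":0.0},
    {"tx":-1.5,"ty":0.0,"tz":0.75,"rx":0.0,"ry":0.0,"rz":0.0,"grip":0.0},
    {"tx":0.0,"ty":0.0,"tz":0.0,"rx":0.0,"ry":0.0,"rz":0.0,"grip":0.0},
  ],
)

```text
t: 2.12
eef_pos: [464.4, -71.1, 233.6]
tcp_rot: [-1.57, 0.0, -1.611]
ft_force: [-0.5, 0.3, 0.3]
opening: 0.003
```

Run:
```python
from cell import env
import cv2,numpy as np
from h import *
s=env.state();print({k:s[k] for k in('t','joints','eef_pos','tcp_rot','ft_force','opening')})
c=env.calibration("wrist");print(c)
p,d=env.read_camera("wrist");cv2.imwrite("pics/w2.png",p);np.save("w2.npy",d)
p,d=env.read_camera("scene");cv2.imwrite("pics/s2.png",p)
```

```text
{'t': 2.1167, 'joints': array([-2.92774222e-01,  2.71117462e-01,  1.92534921e+00,  3.43640278e-04,
        9.44866876e-01,  1.31790115e+00]), 'eef_pos': array([464.36629168, -71.07454584, 233.56557033]), 'tcp_rot': array([-1.57047580e+00,  2.04862232e-04, -1.61087663e+00]), 'ft_force': array([-0.5420781 ,  0.29955564,  0.31822655]), 'opening': 0.003141398661855948}
{'vertical_fov': 67.57614322900235, 'cx': 313.79108024606614, 'cy': 198.30965827844625, 'eye': array([545.80946357, -75.15776752, 383.57126731]), 'rotation': array([-2.96979547e-01,  1.03011567e-03, -1.61048222e+00])}
```

View pics/w2.png

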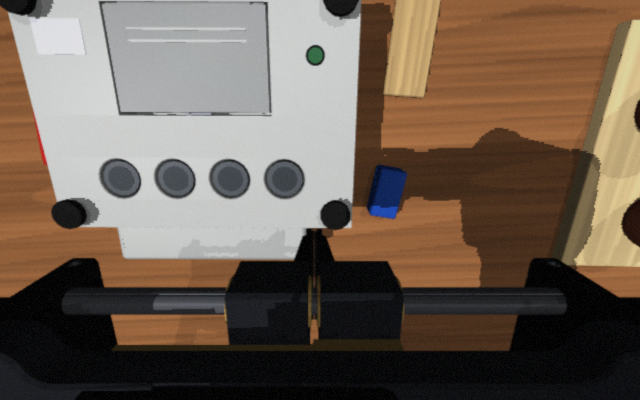

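View pics/s2.png

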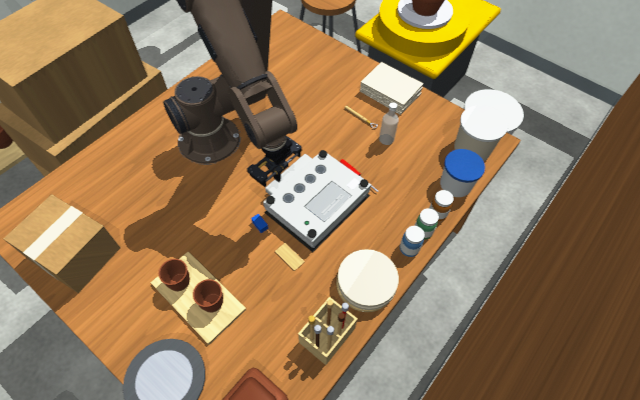

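Run:
```python
from cell import env
import cv2,numpy as np
from h import *
c=env.calibration("wrist")
p=cv2.imread("pics/w2.png");d=np.load("w2.npy")
hsv=cv2.cvtColor(p,cv2.COLOR_BGR2HSV);m=((hsv[...,2]<125)&(hsv[...,1]<90)).astype(np.uint8)
n,l,s,ce=cv2.connectedComponentsWithStats(m)
for i in range(1,n):
    if 300<s[i,4]<20000:
        u,v=ce[i];e,r=ray(c,u,v)
        print(ce[i].round(1),s[i],plane(c,u,v,74).round(1),(e+r*d[int(v),int(u)]).round(1))
```

```text
[27.4  7. ] [  0   0  53  18 676] [641.7 178.5  74. ] [636.8 165.5  89.7]
[116.4  65.5] [ 99   1  55 114 366] [590.  109.4  74. ] [589.7 108.   76.3]
[343.5   7.8] [323   0  39  20 594] [ 629.2 -107.5   74. ] [ 624.5 -105.9   91. ]
[119.9 177.9] [ 100  159   41   39 1264] [480.9 131.5  74. ] [480.6 132.7  72.2]
[174.6 178.1] [ 155  159   41   40 1266] [478.4  73.4  74. ] [478.2  73.8  73.3]
[229.2 178.3] [ 209  159   41   40 1261] [475.8  15.6  74. ] [475.4  16.1  72.2]
[283.9 178.6] [ 264  159   41   40 1254] [473.1 -42.4  74. ] [473.1 -42.4  74.1]
[ 74.4 212.2] [  52  198   47   30 1049] [444.8 190.4  74. ] [450.4 175.3  91.4]
[422.6 302. ] [ 315  252  274   88 9549] [ 313.3 -199.5   74. ] [ 488.7 -106.9  308.5]
```

The wrist view agrees with the top view within 3 mm. Caps 4 to 1 lie at x pixels 120, 175, 229 and 284, all at row 178. I'm moving over cap1 and down to just above it.

Emit:
move_arm(
  rows=[
    {"tx":-1.5,"ty":0.0,"tz":0.5,"rx":0.0,"ry":0.0,"rz":0.0,"grip":0.0},
    {"tx":-1.45,"ty":2.0,"tz":0.45,"rx":0.0,"ry":0.0,"rz":0.0,"grip":0.0},
    {"tx":0.0,"ty":3.0,"tz":0.0,"rx":0.0,"ry":0.0,"rz":0.0,"grip":0.0},
    {"tx":0.0,"ty":3.0,"tz":0.0,"rx":0.0,"ry":0.0,"rz":0.0,"grip":0.0},
    {"tx":0.0,"ty":3.0,"tz":0.0,"rx":0.0,"ry":0.0,"rz":0.0,"grip":0.0},
    {"tx":0.0,"ty":1.5,"tz":0.0,"rx":0.0,"ry":0.0,"rz":0.0,"grip":0.0},
    {"tx":0.0,"ty":0.5,"tz":0.0,"rx":0.0,"ry":0.0,"rz":0.0,"grip":0.0},
    {"tx":0.0,"ty":0.0,"tz":0.0,"rx":0.0,"ry":0.0,"rz":0.0,"grip":0.0},
    {"tx":0.0,"ty":0.0,"tz":0.0,"rx":0.0,"ry":0.0,"rz":0.0,"grip":0.0},
  ],
)

```text
t: 2.97
eef_pos: [474.2, -45.2, 104.2]
tcp_rot: [-1.57, -0.0, -1.615]
ft_force: [0.1, 0.5, 0.1]
opening: 0.007
```

Run:
```python
from cell import env
import cv2
s=env.state();print({k:s[k] for k in('t','joints','eef_pos','tcp_rot','ft_force','opening')})
p,d=env.read_camera("scene");cv2.imwrite("pics/s3.png",cv2.resize(p[110:260,200:400],None,fx=4,fy=4))
for i in range(4):
    env.read_camera("top"); print(env.state()['ft_force'])
```

```text
{'t': 2.9667, 'joints': array([-2.33757451e-01,  4.77907234e-01,  2.04909118e+00, -2.24216692e-04,
        6.14073572e-01,  1.38135601e+00]), 'eef_pos': array([474.22022855, -45.2079152 , 104.24589415]), 'tcp_rot': array([-1.57030933e+00, -2.25020295e-04, -1.61493030e+00]), 'ft_force': array([0.13568047, 0.54347748, 0.10664586]), 'opening': 0.00730086675511727}
[-0.31601665 -0.36909952 -0.68118344]
[-0.17239337  0.01377077 -0.07081286]
[ 0.33845781 -0.15148251 -0.13822993]
[-1.12740014  0.20293858 -0.10878863]
```

View pics/s3.png

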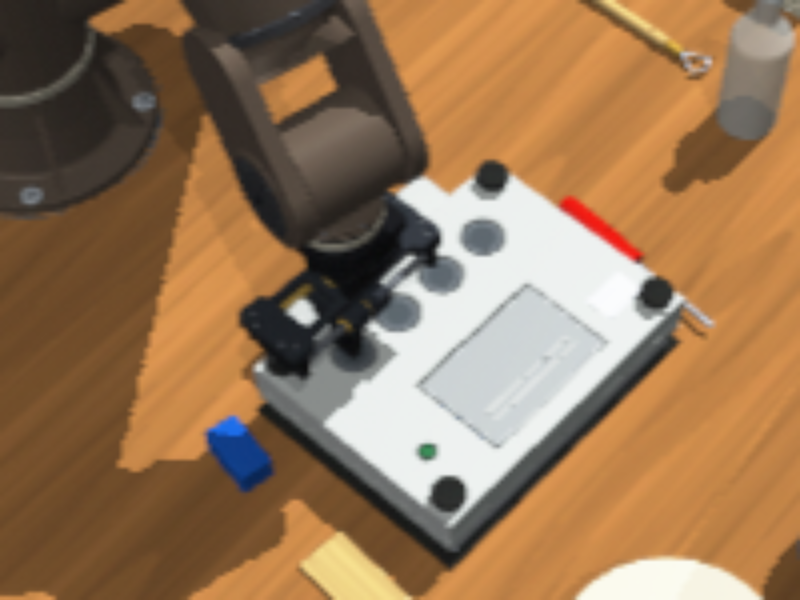

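The scene view shows the shut fingertips above cap1, around pixel (350,350) in the crop. I'll centre on it and feel downward in small steps.

Emit:
move_arm(
  rows=[
    {"tx":-0.3,"ty":0.3,"tz":0.05,"rx":0.0,"ry":0.0,"rz":0.0,"grip":0.0},
    {"tx":0.0,"ty":0.3,"tz":0.0,"rx":0.0,"ry":0.0,"rz":0.0,"grip":0.0},
    {"tx":0.0,"ty":0.2,"tz":0.0,"rx":0.0,"ry":0.0,"rz":0.0,"grip":0.0},
    {"tx":0.0,"ty":0.0,"tz":0.0,"rx":0.0,"ry":0.0,"rz":0.0,"grip":0.0},
    {"tx":0.0,"ty":0.0,"tz":0.0,"rx":0.0,"ry":0.0,"rz":0.0,"grip":0.0},
  ],
)

```text
t: 3.63
eef_pos: [474.6, -41.5, 95.4]
tcp_rot: [-1.571, -0.0, -1.614]
ft_force: [0.9, 0.2, 0.1]
opening: 0.007
```

Emit:
move_arm(
  rows=[
    {"tx":0.0,"ty":0.05,"tz":0.0,"rx":0.0,"ry":0.0,"rz":0.0,"grip":0.0},
    {"tx":0.0,"ty":0.05,"tz":0.0,"rx":0.0,"ry":0.0,"rz":0.0,"grip":0.0},
    {"tx":0.0,"ty":0.0,"tz":0.0,"rx":0.0,"ry":0.0,"rz":0.0,"grip":0.0},
  ],
)

```text
t: 3.88
eef_pos: [474.7, -41.6, 94.6]
tcp_rot: [-1.571, -0.0, -1.614]
ft_force: [-0.9, 0.0, -0.5]
opening: 0.004
```

Emit:
move_arm(
  rows=[
    {"tx":0.0,"ty":0.05,"tz":0.0,"rx":0.0,"ry":0.0,"rz":0.0,"grip":0.0},
    {"tx":0.0,"ty":0.0,"tz":0.0,"rx":0.0,"ry":0.0,"rz":0.0,"grip":0.0},
  ],
)

```text
t: 4.05
eef_pos: [474.7, -41.5, 94.1]
tcp_rot: [-1.571, -0.0, -1.614]
ft_force: [-0.3, 0.1, 0.5]
opening: 0.008
```

Emit:
move_arm(
  rows=[
    {"tx":0.0,"ty":0.05,"tz":0.0,"rx":0.0,"ry":0.0,"rz":0.0,"grip":0.0},
    {"tx":0.0,"ty":0.05,"tz":0.0,"rx":0.0,"ry":0.0,"rz":0.0,"grip":0.0},
    {"tx":0.0,"ty":0.0,"tz":0.0,"rx":0.0,"ry":0.0,"rz":0.0,"grip":0.0},
  ],
)

```text
t: 4.3
eef_pos: [474.7, -41.5, 93.1]
tcp_rot: [-1.571, -0.0, -1.614]
ft_force: [-0.5, -0.2, 0.8]
opening: 0.006
```

Emit:
move_arm(
  rows=[
    {"tx":0.0,"ty":0.03,"tz":0.0,"rx":0.0,"ry":0.0,"rz":0.0,"grip":0.0},
    {"tx":0.0,"ty":0.0,"tz":0.0,"rx":0.0,"ry":0.0,"rz":0.0,"grip":0.0},
  ],
)

```text
t: 4.47
eef_pos: [474.7, -41.6, 92.9]
tcp_rot: [-1.571, -0.0, -1.614]
ft_force: [-0.8, -0.3, 2.7]
opening: 0.006
```

Emit:
move_arm(
  rows=[
    {"tx":0.0,"ty":0.03,"tz":0.0,"rx":0.0,"ry":0.0,"rz":0.0,"grip":0.0},
    {"tx":0.0,"ty":0.0,"tz":0.0,"rx":0.0,"ry":0.0,"rz":0.0,"grip":0.0},
  ],
)

```text
t: 4.63
eef_pos: [474.7, -41.6, 92.6]
tcp_rot: [-1.571, -0.0, -1.614]
ft_force: [-0.9, -0.1, 4.8]
opening: 0.004
```

Cap1 is firm, reading 4.8 N at about 0.6 mm. I'm moving on to cap2.

Emit:
move_arm(
  rows=[
    {"tx":0.0,"ty":-0.5,"tz":0.0,"rx":0.0,"ry":0.0,"rz":0.0,"grip":0.0},
    {"tx":0.0,"ty":-0.8,"tz":0.0,"rx":0.0,"ry":0.0,"rz":0.0,"grip":0.0},
    {"tx":-1.4,"ty":0.0,"tz":0.0,"rx":0.0,"ry":0.0,"rz":0.0,"grip":0.0},
    {"tx":-2.2,"ty":0.0,"tz":0.0,"rx":0.0,"ry":0.0,"rz":0.0,"grip":0.0},
    {"tx":-1.5,"ty":0.0,"tz":0.0,"rx":0.0,"ry":0.0,"rz":0.0,"grip":0.0},
    {"tx":-0.7,"ty":0.0,"tz":0.0,"rx":0.0,"ry":0.0,"rz":0.0,"grip":0.0},
    {"tx":0.0,"ty":0.6,"tz":0.0,"rx":0.0,"ry":0.0,"rz":0.0,"grip":0.0},
    {"tx":0.0,"ty":0.4,"tz":0.0,"rx":0.0,"ry":0.0,"rz":0.0,"grip":0.0},
    {"tx":0.0,"ty":0.2,"tz":0.0,"rx":0.0,"ry":0.0,"rz":0.0,"grip":0.0},
    {"tx":0.0,"ty":0.0,"tz":0.0,"rx":0.0,"ry":0.0,"rz":0.0,"grip":0.0},
  ],
)

```text
t: 5.47
eef_pos: [477.0, 15.8, 92.9]
tcp_rot: [-1.572, 0.0, -1.615]
ft_force: [0.1, -0.5, 0.7]
opening: 0.012
```

Emit:
move_arm(
  rows=[
    {"tx":0.0,"ty":0.0,"tz":0.0,"rx":0.0,"ry":0.0,"rz":0.0,"grip":0.0},
    {"tx":0.0,"ty":0.0,"tz":0.0,"rx":0.0,"ry":0.0,"rz":0.0,"grip":0.0},
  ],
)

```text
t: 5.63
eef_pos: [477.2, 16.0, 93.5]
tcp_rot: [-1.571, -0.0, -1.615]
ft_force: [0.5, -0.3, 0.2]
opening: 0.005
```

Emit:
move_arm(
  rows=[
    {"tx":0.0,"ty":0.03,"tz":0.0,"rx":0.0,"ry":0.0,"rz":0.0,"grip":0.0},
    {"tx":0.0,"ty":0.03,"tz":0.0,"rx":0.0,"ry":0.0,"rz":0.0,"grip":0.0},
    {"tx":0.0,"ty":0.0,"tz":0.0,"rx":0.0,"ry":0.0,"rz":0.0,"grip":0.0},
    {"tx":0.0,"ty":0.0,"tz":0.0,"rx":0.0,"ry":0.0,"rz":0.0,"grip":0.0},
  ],
)

```text
t: 5.97
eef_pos: [477.3, 16.3, 93.1]
tcp_rot: [-1.57, -0.0, -1.614]
ft_force: [-0.6, -1.2, 1.3]
opening: 0.003
```

Emit:
move_arm(
  rows=[
    {"tx":0.0,"ty":0.03,"tz":0.0,"rx":0.0,"ry":0.0,"rz":0.0,"grip":0.0},
    {"tx":0.0,"ty":0.0,"tz":0.0,"rx":0.0,"ry":0.0,"rz":0.0,"grip":0.0},
    {"tx":0.0,"ty":0.0,"tz":0.0,"rx":0.0,"ry":0.0,"rz":0.0,"grip":0.0},
  ],
)

```text
t: 6.22
eef_pos: [477.3, 16.4, 92.7]
tcp_rot: [-1.571, -0.0, -1.614]
ft_force: [-1.0, -2.9, 2.1]
opening: 0.009
```

Emit:
move_arm(
  rows=[
    {"tx":0.0,"ty":0.0,"tz":0.0,"rx":0.0,"ry":0.0,"rz":0.0,"grip":0.0},
  ],
)

```text
t: 6.3
eef_pos: [477.3, 16.4, 92.7]
tcp_rot: [-1.571, -0.0, -1.614]
ft_force: [0.4, -2.6, 2.2]
opening: 0.007
```

Emit:
move_arm(
  rows=[
    {"tx":0.0,"ty":0.03,"tz":0.0,"rx":0.0,"ry":0.0,"rz":0.0,"grip":0.0},
    {"tx":0.0,"ty":0.0,"tz":0.0,"rx":0.0,"ry":0.0,"rz":0.0,"grip":0.0},
  ],
)

```text
t: 6.47
eef_pos: [477.3, 16.4, 92.3]
tcp_rot: [-1.57, -0.0, -1.614]
ft_force: [0.1, -2.2, 2.6]
opening: 0.005
```

Emit:
move_arm(
  rows=[
    {"tx":0.0,"ty":0.03,"tz":0.0,"rx":0.0,"ry":0.0,"rz":0.0,"grip":0.0},
    {"tx":0.0,"ty":0.0,"tz":0.0,"rx":0.0,"ry":0.0,"rz":0.0,"grip":0.0},
  ],
)

```text
t: 6.63
eef_pos: [477.3, 16.4, 92.0]
tcp_rot: [-1.571, -0.0, -1.614]
ft_force: [-0.3, -2.6, 2.4]
opening: 0.003
```

Cap2 gives: it has moved about 1.2 mm at 2.4 N, where cap1 would have read about 8 N. I'll press it home.

Emit:
move_arm(
  rows=[
    {"tx":0.0,"ty":0.06,"tz":0.0,"rx":0.0,"ry":0.0,"rz":0.0,"grip":0.0},
    {"tx":0.0,"ty":0.06,"tz":0.0,"rx":0.0,"ry":0.0,"rz":0.0,"grip":0.0},
    {"tx":0.0,"ty":0.06,"tz":0.0,"rx":0.0,"ry":0.0,"rz":0.0,"grip":0.0},
    {"tx":0.0,"ty":0.06,"tz":0.0,"rx":0.0,"ry":0.0,"rz":0.0,"grip":0.0},
    {"tx":0.0,"ty":0.0,"tz":0.0,"rx":0.0,"ry":0.0,"rz":0.0,"grip":0.0},
  ],
)

```text
t: 7.05
eef_pos: [477.2, 16.5, 89.5]
tcp_rot: [-1.571, 0.0, -1.614]
ft_force: [0.1, -0.7, 4.0]
opening: 0.005
```

Emit:
move_arm(
  rows=[
    {"tx":0.0,"ty":0.05,"tz":0.0,"rx":0.0,"ry":0.0,"rz":0.0,"grip":0.0},
    {"tx":0.0,"ty":0.05,"tz":0.0,"rx":0.0,"ry":0.0,"rz":0.0,"grip":0.0},
    {"tx":0.0,"ty":0.0,"tz":0.0,"rx":0.0,"ry":0.0,"rz":0.0,"grip":0.0},
  ],
)

```text
t: 7.3
eef_pos: [477.2, 16.5, 88.6]
tcp_rot: [-1.571, -0.0, -1.614]
ft_force: [0.7, -0.1, 3.3]
opening: 0.005
```

Emit:
move_arm(
  rows=[
    {"tx":0.0,"ty":0.04,"tz":0.0,"rx":0.0,"ry":0.0,"rz":0.0,"grip":0.0},
    {"tx":0.0,"ty":0.0,"tz":0.0,"rx":0.0,"ry":0.0,"rz":0.0,"grip":0.0},
  ],
)

```text
t: 7.47
eef_pos: [477.2, 16.5, 88.3]
tcp_rot: [-1.571, -0.0, -1.614]
ft_force: [0.2, -0.4, 5.4]
opening: 0.003
```

Run:
```python
from cell import env
import cv2
p,d=env.read_camera("scene");cv2.imwrite("pics/s4.png",cv2.resize(p[110:260,200:400],None,fx=4,fy=4));print(env.state()['ft_force'],env.state()['eef_pos'])
```

```text
[-0.83051429 -0.07282657  5.34676116] [477.20123507  16.48004494  88.28368336]
```

View pics/s4.png

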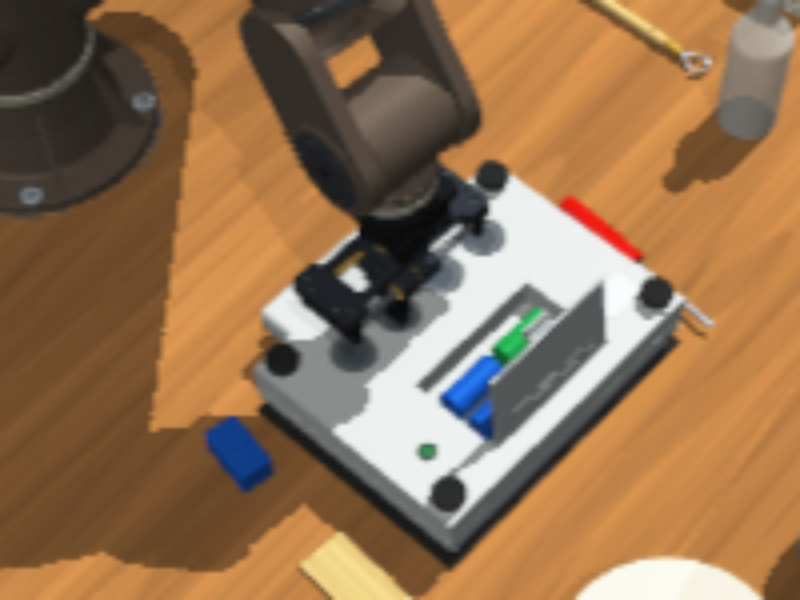

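The cover stands open: the dark plate is upright around crop pixel (550,360), with the batteries visible. The button is home at 5.4 N, so I'm drawing straight up.

Emit:
move_arm(
  rows=[
    {"tx":0.0,"ty":-0.4,"tz":0.0,"rx":0.0,"ry":0.0,"rz":0.0,"grip":0.0},
    {"tx":0.0,"ty":-0.8,"tz":0.0,"rx":0.0,"ry":0.0,"rz":0.0,"grip":0.0},
    {"tx":0.0,"ty":-1.6,"tz":0.0,"rx":0.0,"ry":0.0,"rz":0.0,"grip":0.0},
    {"tx":0.0,"ty":-2.5,"tz":0.0,"rx":0.0,"ry":0.0,"rz":0.0,"grip":0.0},
    {"tx":0.0,"ty":-2.5,"tz":0.0,"rx":0.0,"ry":0.0,"rz":0.0,"grip":0.0},
    {"tx":0.0,"ty":-2.5,"tz":0.0,"rx":0.0,"ry":0.0,"rz":0.0,"grip":0.0},
    {"tx":0.0,"ty":-2.5,"tz":0.0,"rx":0.0,"ry":0.0,"rz":0.0,"grip":0.0},
    {"tx":0.0,"ty":-1.5,"tz":0.0,"rx":0.0,"ry":0.0,"rz":0.0,"grip":0.0},
    {"tx":0.0,"ty":-0.5,"tz":0.0,"rx":0.0,"ry":0.0,"rz":0.0,"grip":0.0},
    {"tx":0.0,"ty":0.0,"tz":0.0,"rx":0.0,"ry":0.0,"rz":0.0,"grip":0.0},
  ],
)

```text
t: 8.35
eef_pos: [477.2, 16.5, 237.3]
tcp_rot: [-1.569, -0.0, -1.614]
ft_force: [-0.7, 0.4, -0.7]
opening: 0.005
```

Emit:
move_arm(
  rows=[
    {"tx":0.0,"ty":0.0,"tz":0.0,"rx":0.0,"ry":0.0,"rz":0.0,"grip":0.0},
    {"tx":0.0,"ty":0.0,"tz":0.0,"rx":0.0,"ry":0.0,"rz":0.0,"grip":0.0},
    {"tx":0.0,"ty":0.0,"tz":0.0,"rx":0.0,"ry":0.0,"rz":0.0,"grip":0.0},
  ],
)

```text
t: 8.6
eef_pos: [476.8, 16.5, 235.2]
tcp_rot: [-1.573, 0.0, -1.614]
ft_force: [0.7, -0.3, 0.1]
opening: 0.001
```

Run:
```python
from cell import env
import cv2,numpy as np
p,d=env.read_camera("scene");cv2.imwrite("pics/s5.png",cv2.resize(p[100:360,150:410],None,fx=2.3,fy=2.3));s=env.state();print(s['ft_force'],s['eef_pos'],s['t'])
q=cv2.imread("pics/s2.png")
print("changed px outside scale/arm:",(np.abs(p.astype(int)-q).max(2)>40)[200:,:].sum())
```

```text
[-0.01120347  0.24860818 -0.16996513] [476.88488625  16.44274041 235.26470788] 8.65
changed px outside scale/arm: 3337
```

View pics/s5.png

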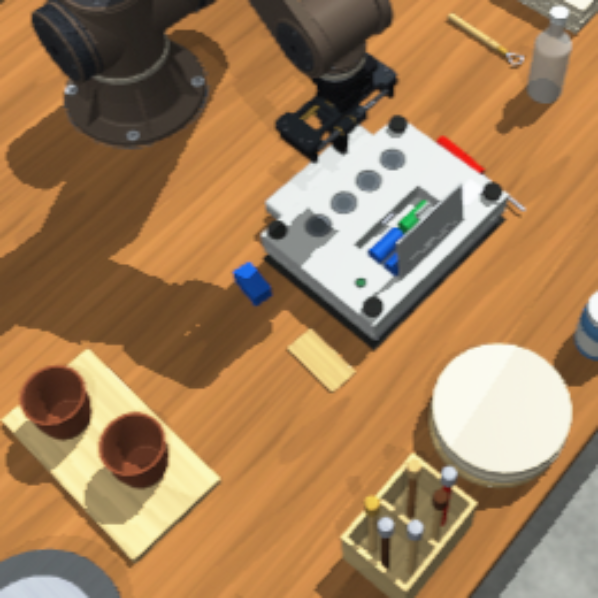

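The cover stands open around (430,235), the tool is clear, and the battery pack, rib, cups, bottle, trimmer and screwdriver look unmoved. The changed pixels fit the open cover and moving shadows. I'm handing in.

```bash
python3 -c "
from cell import env
print(env.job_done())"
```

```text
the job is handed in; nothing more can be done
None
```

The battery cover is open: cap2, the second in the row, turned out to be the release button, and I pressed it home. The job is handed in, about 8.7 s into the 48 s allowed.

- **Feeling the caps:** cap1 was firm, reading 4.8 N at about 0.6 mm. Cap2 gave about 1.2 mm at 2.4 N, so I did not touch caps 3 and 4. A steady sideways force of about 2.6 N showed on the fingertips at cap2 and was gone by the time the button was home; I took it for friction.
- **Pressing:** cap2 reached about 5 mm of travel at 5.4 N, and the scene picture then showed the cover standing up.
- **Last checks:** after I drew straight up to a tool height of 235 mm, the cover was still open. The wrist force was about 0 N, and the other items looked unmoved in the picture. A rough pixel comparison showed 3337 changed pixels in the lower half of the scene. I put these down to the cover and moving shadows from the picture, not from a separate measurement.
- **Refused calls:** the first two move calls were refused, I think because some fields were left out. The arm did not move, and I resent them with every field filled in.

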